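# Slide the specimen carrier home on its loading track and swing the keeper over it

## Task

With a fingertip, gently push the dark specimen carrier along its rails, towards the green marks, until you feel it drop into the locating notches; then push the orange keeper round by its pin until it lies across the carrier's edge. Slide the carrier without lifting it, do not ram it, do not touch the specimen riding on it, leave everything else where it stands, and finish with the hand clear.

Things in the scene. Friction and masses are not known exactly. Their poses are not given: they have to be found in the camera images.
- dock: White loading track fixed to the bench, base 400 x 200 x 10 mm (x -200..200, y -115..85). Origin on the bench surface, midway between the rails, halfway along; x along the rails in the direction the carrier must slide, z up. Two steel rails, tops 26 mm above the bench, at y +-32..52 mm, open gap between. Aluminium walls outside (y +-53.5..59.5), 32 mm high, green strip on top at the seat.
- carrier: Loose dark square board 104 x 104 mm, grey top, about 0.55 kg. Origin under its centre at the undersides of its 8 mm high feet; x = slide direction; the board lies 8 to 24 mm above the origin. Riding on the rails the origin is 26 mm above the bench, dropped into the notches 20 mm. It starts 90 to 170 mm short of the seat. Sliding needs 2 to 6 N; once dropped it stops dead against the notch walls.
- push_face (a point): Centre of the carrier's rear face, the face to push: 52 mm behind the carrier's origin along its x and 16 mm above it; face 104 mm wide, 16 mm high.
- seat (a point): Where the carrier's origin lies when home: 70 mm along the dock's x, on the centre line, 20 mm above the bench (board top then 44 mm up). Four notches in the rails there, 6 mm deep and 5 mm longer than the feet, so home is within 2.5 mm of this point.
- keeper (a joint): Angle of the orange keeper arm about its post (rad): 0 parked, arm along the dock's +x outside the rails; grows counter-clockwise seen from above; 1.57 across the carrier's edge (arm along the dock's +y); end stop 1.6. Starts at 0 to 0.3, stays where left, about 1 N at the pin. Arm underside 47 mm, top 54 mm above the bench: clears a seated carrier, one still riding on the rails blocks it.
- keeper_pivot (a point): Axis of the keeper's post (18 mm diameter), at x 70, y -88 mm in the dock's frame, 46 mm above the bench.
- keeper_pin (a point): Middle of the keeper's upright orange pin, 12 mm diameter, 46 mm from the keeper's axis, standing from 54 to 82 mm above the bench; this point is 68 mm above the bench.
- specimen_mid (a point): Middle of the amber resin specimen (40 mm diameter, 22 mm high, loose) in the ring on the carrier; rides along, not to be touched.
- spare_mid (a point): Bystander: middle of a small amber resin specimen, 30 mm diameter, 20 mm high, loose on the dock's base outside the rails (dock y about -88 mm).
- vial_mid (a point): Bystander: middle of a glass vial, 22 mm diameter, 45 mm high, standing loose on the dock's base between the rails near their far (+x) end.
- dropper_mid (a point): Bystander: middle of an amber dropper bottle, 40 mm diameter, 85 mm high, loose on the bench.
- slidebox_mid (a point): Bystander: middle of a blue slide box, 100 x 85 x 34 mm, loose on the bench.
- eyepiece_mid (a point): Bystander: middle of a black eyepiece standing on end, 34 mm diameter, 56 mm high, loose on the bench.
- mug_mid (a point): Bystander: middle of a white mug, 76 mm diameter, 90 mm high, loose on the bench.
There are look-alikes about, which are no part of the job. What is shaped like the part that bears specimen_mid but yellow is not meant.

How it is judged (in metres and radians):
On the way, in this order (a step that is already met when the one before it is completed fails the run):
1. the carrier has dropped into the notches, the keeper still open (x of carrier in the frame of dock between 0.063 and 0.077 m and z of carrier in the frame of dock between 0.017 and 0.0225 m and angle between carrier's own z axis and vertical below 0.04 rad and value of joint keeper below 1 rad), for 0.2 s.
2. the keeper is swung across the carrier (x of carrier in the frame of dock between 0.063 and 0.077 m and z of carrier in the frame of dock between 0.017 and 0.0225 m and angle between carrier's own z axis and vertical below 0.04 rad and value of joint keeper above 1.3 rad), for 0.2 s.
At the end, for the whole second after the job is handed in: The carrier lies level in the notches (within 7 mm of the seat along the rails, origin 17 to 22.5 mm above the bench, tilt under 0.04 rad) and still; the keeper stands above 1.3 rad; the specimen is upright in its ring (all of step 2 and linear speed of carrier below 0.02 m/s and distance between specimen_mid and carrier below 0.044 m and angle between specimen_mid's own z axis and vertical below 0.1 rad); the robot touches nothing.
It fails at once if the carrier is lifted (over 10 mm above the rails) or tipped over 0.2 rad (z of carrier in the frame of dock above 0.036 m or angle between carrier's own z axis and vertical above 0.2 rad).
It fails at once if the carrier is rammed: pushed with more than 40 N (contact force between the fingers and carrier above 40 N).
It fails at once if the specimen is touched (contact force between any of the fingers, the arm and specimen above 0.5 N).
It fails at once if a bystander is moved by more than 15 mm (distance of any of dropper_mid, slidebox_mid, eyepiece_mid, mug_mid, spare_mid, vial_mid from where it was at the start of the episode above 0.015 m).
It also fails if it takes over 51 s, if anything falls off the work surface, if the arm or the gripper's body presses on something with over 40 N, if the wrist force passes 120 N, or if a joint passes its speed limit or range.

## Robot

A 6-joint arm with a two-finger parallel gripper is mounted at the origin on the work surface. World frame = base frame: x ahead of the robot, y to its left, z up, the work surface at z = 0. Lengths are in m, angles in degrees, forces in N, time in s.
With the tool pointing down it reaches from about 0.4 to 0.825 m from the base axis. Payload 7 kg.
Tool frame: the origin (TCP) lies midway between the tips of the shut fingers; the grasp point (between the pads) lies 19 mm behind it; y points along the fingers, z is the direction in which the jaws open and shut, and the axes are right-handed (so a half turn about y gives the same grasp; the last joint's range is limited). The gripper opens to 88 mm and grips with 3 to 60 N. Pads are 19 mm wide; open, the fingers measure 130 mm over their backs; the gripper's body (78 mm by 193 mm) begins 47 mm behind the grasp point.
Start: joints at [85.778, 20.546, 0.682, 0, -70.136, -16.507], TCP at [0.239, 0.631, 0.227] pointing down, gripper open.
Joint ranges: [-176.03, 176.03], [-82.01, 121.73], [-58.28, 71.71], [-173.87, 95.51], [-174.79, -0.11], [-173.66, 173.66]. Speed limits (degrees/s): [136.94, 136.94, 172.46, 180, 180, 180].

## Interface

Orientations are given as [roll, pitch, yaw] about the fixed x, y, z axes, in that order (R = Rz(yaw) Ry(pitch) Rx(roll)).
In Python, from rig import robot gives the robot as it stands.
- The arm moves only by the tool drive_tool, never from a script. Its argument "increments" is a list of rows, each an object of numbers: "x", "y", "z": the shift along the tool's x, y, z in m; "twist": the turn about the tool's y in rad. A call has 1 to 12 rows; each row shifts and turns the pose as measured when the row begins, along the tool's axes as they then stand; what a row does not reach is not made up. A row lasts 1/10 s, in which the tool goes at most 50 mm and 8.59 degrees, less where a joint would pass 70% of its speed; a pose out of reach is approached as far as the arm can. A call is refused whole if a number of a shift passes 0.05 or a number of a turn 0.15, either way. A call with a gripper value outside its range is refused whole. "grip" is the opening, from -1 (shut) to 1 (fully open), set as the call begins (left out, the last holds). The fingers move at their own pace and stop on an object; the grip force is fixed at half the most. Time passes only in rows, so rows that do not move let the fingers close. It gives the time, the measured TCP pose, the force and the opening at its end, in the units of the state.
- robot.read_state(): the state, without advancing time (a new reading comes with each control period).
- robot.grab_frame(name): name is "scene" or "side" or "wrist"; returns the picture (400x640x3 uint8, blue, green, red); there is no depth.
- robot.camera_info(name): a dict with "fovy" (degrees; the focal length in pixels is half the picture's height over the tangent of half this angle, whatever the lens; pixels are square), "cx", "cy" (the principal point, pixels), "extrinsics" (4x4, takes a point from world to camera coordinates). Camera axes: x right, y down, z forward; pixel columns grow to the right and rows downward; lengths in m; the calibration is good to about 2 mm. The wrist camera is an equidistant fisheye: a pixel r from the principal point sees the ray r / f radians off the axis. A picture is of the moment at which its call begins: read the wrist's pose just before it. camera_info takes no time and is no camera call; for the wrist camera it gives the pose at the moment of the call.
- robot.finish_job(): hands the job in, once; it reports no verdict.
The state is a dict: "time": time; "joint_positions": joint angles; "dq": joint speeds; "joint_torque": joint torques, N m; "ee_pos": TCP position; "orientation": TCP orientation; "wrist_force": force on the tool from outside, world axes, zero at the start; "wrist_torque": the same for the moment, N m; "finger_gap": finger opening in m.
Only numpy, scipy, OpenCV 4.12 (cv2) and the standard library are available. Lean on these libraries where they do the work, as an engineer would, in place of code of your own. Each camera call takes 0.05 s, during which the arm holds its last target.

## Working session

There is one attempt and no reset: what is moved stays moved. The work goes in short steps, Python scripts to look and compute and a tool call to move; the robot and the scene stay as the last step left them, time stands still between calls to the robot, and variables do not carry over. Pictures are saved under pics/ and viewed, and the job is handed in when it is done.

Besides the shell and the picture viewer there is one more tool, called after "Emit:" as name(argument=value, ...) on one line, values as JSON. drive_tool: Moves the arm, as the interface text tells. Its arguments: {"type":"object","properties":{"increments":{"type":"array","items":{"type":"object","properties":{"x":{"type":"number"},"y":{"type":"number"},"z":{"type":"number"},"twist":{"type":"number"}}}},"grip":{"type":"number"}},"required":["increments"]}

```bash
ls; mkdir -p pics; python3 - <<'E'
from rig import robot
import cv2
print(robot.read_state())
for n in ("scene","side"):
    im=robot.grab_frame(n); cv2.imwrite(f"pics/{n}0.png",im)
    c=robot.camera_info(n); print(n,c)
E
```

```text
pics
{'time': 0.0, 'joint_positions': array([ 8.57799104e+01,  2.05906696e+01,  6.35557614e-01, -2.08797343e-02,
       -7.01360455e+01, -1.65068722e+01]), 'dq': array([ 0.00312797,  0.01176572,  0.07319644,  0.01513906,  0.02272959,
       -0.03594122]), 'joint_torque': array([-1.84541437e-03, -5.82711983e+01,  2.93053079e+01,  6.99680284e+00,
        6.86382395e-03, -1.73519720e-04]), 'ee_pos': array([0.23874125, 0.63085847, 0.22564249]), 'orientation': array([-8.99070219e+01,  7.08371884e-03,  1.59265934e+02]), 'wrist_force': array([-0.54057493,  0.41216738,  0.26528745]), 'wrist_torque': array([-0.04837752, -0.00822874,  0.02784368]), 'finger_gap': 0.08787612890589766}
scene {'fovy': 51.74866253709198, 'cx': 317.4941580303928, 'cy': 203.9461297131696, 'extrinsics': array([[-0.16150765,  0.98686187,  0.00435018,  0.04388211],
       [ 0.78149522,  0.13058714, -0.61009198, -0.34986318],
       [-0.60264459, -0.09513487, -0.79231866,  1.57110636],
       [ 0.        ,  0.        ,  0.        ,  1.        ]])}
side {'fovy': 54.55215820507956, 'cx': 316.83053668254234, 'cy': 200.20491558525782, 'extrinsics': array([[ 0.87254047, -0.48811887, -0.02032457, -0.41702779],
       [-0.33237456, -0.56261991, -0.75695838,  0.23865205],
       [ 0.35805066,  0.66723219, -0.65314694,  0.97608912],
       [ 0.        ,  0.        ,  0.        ,  1.        ]])}
```

View pics/scene0.png

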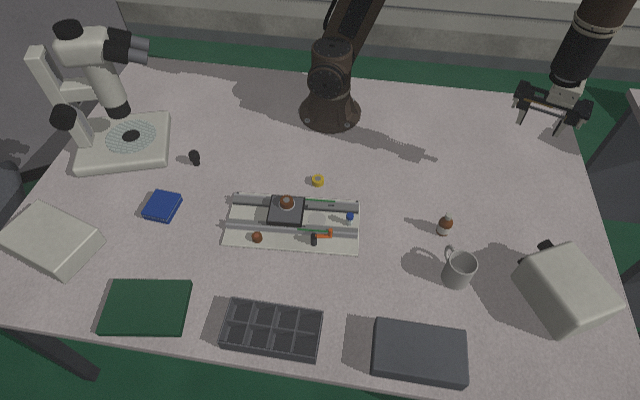

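View pics/side0.png

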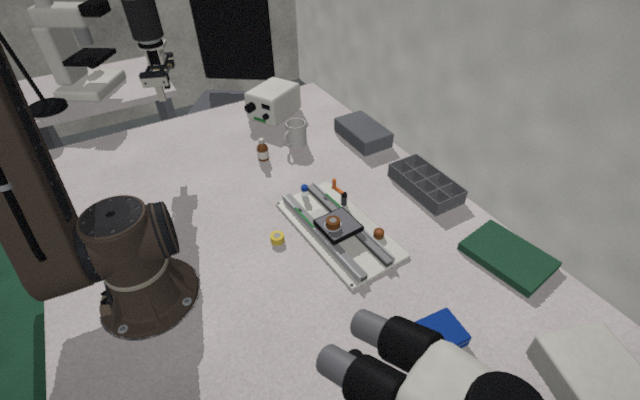

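```bash
cat > h.py <<'E'
import numpy as np, cv2
from rig import robot
def ray(n,uv,c=None):
    c=c or robot.camera_info(n); f=200/np.tan(np.radians(c["fovy"])/2)
    E=np.array(c["extrinsics"]);R=E[:3,:3];t=E[:3,3]
    d=np.array([(uv[0]-c["cx"])/f,(uv[1]-c["cy"])/f,1.])
    return -R.T@t, R.T@d
def onz(n,uv,z):
    o,d=ray(n,uv); return o+d*(z-o[2])/d[2]
def proj(n,p):
    c=robot.camera_info(n); f=200/np.tan(np.radians(c["fovy"])/2)
    q=np.array(c["extrinsics"])[:3]@np.append(p,1); return np.array([c["cx"]+f*q[0]/q[2],c["cy"]+f*q[1]/q[2]])
E
python3 - <<'E'
import cv2
a=cv2.imread("pics/scene0.png")[165:265,205:375]; cv2.imwrite("pics/c1.png",cv2.resize(a,None,fx=4.7,fy=4.7,interpolation=2))
a=cv2.imread("pics/side0.png")[165:295,260:420]; cv2.imwrite("pics/c2.png",cv2.resize(a,None,fx=4.5,fy=4.5,interpolation=2))
E
```

```text
(no output)
```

View pics/c1.png

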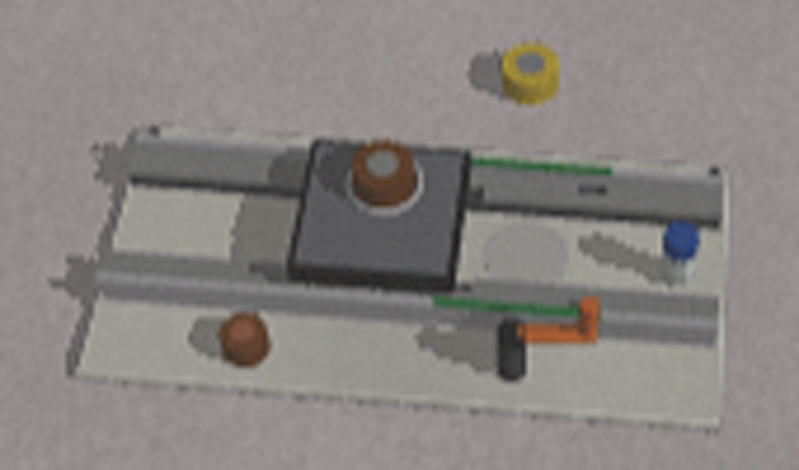

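View pics/c2.png

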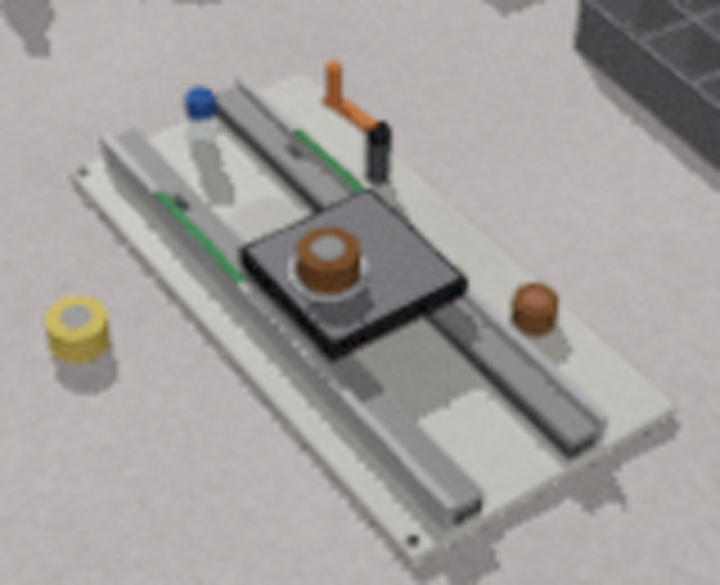

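```bash
python3 - <<'E'
from h import *
from scipy.optimize import least_squares
cs=lambda p:(p[0]/4.7+205-.4,p[1]/4.7+165-.4)
cd=lambda p:(p[0]/4.5+260-.4,p[1]/4.5+165-.4)
L=[(-.2,.085),(-.2,-.115),(.2,-.115),(.2,.085)]
P=[onz("scene",cs(p),.01)[:2] for p in [(133,127),(70,376),(718,427),(727,168)]]
S=[onz("side",cd(p),.01)[:2] for p in [(412,556),(675,408),(300,75),(75,175)]]
print(np.round(P,4)); print(np.round(S,4))
def fit(L,P):
    L=np.array(L);P=np.array(P)
    f=lambda v:(np.c_[v[0]+np.cos(v[2])*L[:,0]-np.sin(v[2])*L[:,1],v[1]+np.sin(v[2])*L[:,0]+np.cos(v[2])*L[:,1]]-P).ravel()
    r=least_squares(f,[.6,0,1.5]); return r.x,np.round(r.fun*1000,1)
for a in (fit(L,P),fit(L,S),fit(L+L,P+S)): print(a)
v=fit(L+L,P+S)[0]
c,s=np.cos(v[2]),np.sin(v[2])
D=lambda p:(np.array([[c,s],[-s,c]])@(p[:2]-v[:2])).round(4)
# carrier top corners z .05
C=[onz("scene",cs(p),.05) for p in [(317,142),(470,152),(452,284),(291,274)]]
print("carr",[D(x) for x in C])
C=[onz("side",cd(p),.05) for p in [(370,192),(466,282),(335,348),(243,258)]]
print("carr side",[D(x) for x in C])
print("keeper post top ~", D(onz("scene",cs((512,325)),.06)),"pin top",D(onz("scene",cs((591,302)),.082)),D(onz("side",cd((334,64)),.082)))
print("spare",D(onz("scene",cs((245,340)),.02)),D(onz("side",cd((536,309)),.02)),"vial",D(onz("scene",cs((681,240)),.05)),D(onz("side",cd((201,102)),.05)))
E
```

```text
[[ 0.4461 -0.2454]
 [ 0.6444 -0.2272]
 [ 0.6149  0.1714]
 [ 0.4148  0.1567]]
[[ 0.4419 -0.2402]
 [ 0.6365 -0.2289]
 [ 0.6066  0.1649]
 [ 0.4148  0.1474]]
(array([ 0.51508541, -0.03729395,  1.64795198]), array([-0.4,  2.2,  0.8, -0.6, -0.5, -0.4,  0.1, -1.1]))
(array([ 0.50999461, -0.0403114 ,  1.64397114]), array([-2.1, -5.8,  2.8, -2.5,  3.5,  2.7, -4.2,  5.6]))
(array([ 0.51254001, -0.03880306,  1.64598738]), array([-3.3,  0.8, -2.2, -2.4, -2.7, -2.1, -2. , -2.4,  0.9, -4.4,  5.7,
       -0.7,  5.6,  4.4, -2.1,  6.9]))
carr [array([-0.0663,  0.0485]), array([0.0336, 0.0492]), array([ 0.0336, -0.055 ]), array([-0.0661, -0.0565])]
carr side [array([ 0.0259, -0.0473]), array([-0.0745, -0.0466]), array([-0.0738,  0.0516]), array([0.0214, 0.0545])]
keeper post top ~ [ 0.0737 -0.0882] pin top [ 0.1201 -0.0823] [ 0.1168 -0.0829]
spare [-0.0926 -0.0879] [-0.0956 -0.0879] vial [ 0.1725 -0.0089] [ 0.1682 -0.0067]
```

The dark carrier is at scene px (285,210) with the amber specimen on it. The only look-alike is the yellow piece at (317,180), off the track, so the carrier is clear from the crop. The spare is at (257,237), the vial at (350,216) and the keeper pin at (330,230). The dock x axis points at about 94.4° in world. First I turn the tool to line up with the dock and shut the fingers.

Emit:
drive_tool(grip=-1, increments=[{"twist":0.142},{"twist":0.142},{"twist":0.142},{"twist":0.142},{"twist":0.142},{"twist":0.142},{"twist":0.142},{"twist":0.142},{}])

```text
validation failed for argument at $.in...
```

Emit:
drive_tool(grip=-1, increments=[{"x":0,"y":0,"z":0,"twist":0.142},{"x":0,"y":0,"z":0,"twist":0.142},{"x":0,"y":0,"z":0,"twist":0.142},{"x":0,"y":0,"z":0,"twist":0.142},{"x":0,"y":0,"z":0,"twist":0.142},{"x":0,"y":0,"z":0,"twist":0.142},{"x":0,"y":0,"z":0,"twist":0.142},{"x":0,"y":0,"z":0,"twist":0.142}])

```text
time: 0.9
ee_pos: [0.238, 0.6287, 0.221]
orientation: [-89.8, 0.5, 91.7]
wrist_force: [-0.5, 0.4, -0.3]
finger_gap: 0.0291
```

Emit:
drive_tool(increments=[{"x":-0.045,"y":-0.001,"z":-0.014,"twist":-0.01},{"x":-0.045,"y":-0.001,"z":-0.014,"twist":-0.01},{"x":-0.045,"y":-0.001,"z":-0.014,"twist":0},{"x":-0.045,"y":-0.001,"z":-0.014,"twist":0},{"x":-0.045,"y":-0.001,"z":-0.014,"twist":0},{"x":-0.045,"y":-0.001,"z":-0.014,"twist":0},{"x":-0.045,"y":-0.001,"z":-0.014,"twist":0},{"x":-0.045,"y":-0.001,"z":-0.014,"twist":0},{"x":-0.045,"y":-0.001,"z":-0.014,"twist":0},{"x":-0.045,"y":-0.001,"z":-0.014,"twist":0}])

```text
time: 1.9
ee_pos: [0.3977, 0.1711, 0.2312]
orientation: [-89.7, 1.0, 92.9]
wrist_force: [1.4, 0.3, 0.5]
finger_gap: 0.0006
```

Emit:
drive_tool(increments=[{"x":-0.043,"y":0,"z":-0.0137,"twist":-0.01},{"x":-0.043,"y":0,"z":-0.0137,"twist":-0.01},{"x":-0.043,"y":0,"z":-0.0137,"twist":-0.005},{"x":-0.043,"y":0,"z":-0.0137,"twist":0},{"x":-0.043,"y":0,"z":-0.0137,"twist":0},{"x":-0.043,"y":0,"z":-0.0137,"twist":0},{"x":-0.04,"y":0,"z":-0.0137,"twist":0},{"x":-0.02,"y":0,"z":-0.006,"twist":0},{"x":0,"y":0,"z":0,"twist":0}])

```text
time: 2.8
ee_pos: [0.5235, -0.1581, 0.235]
orientation: [-89.7, 0.8, 94.2]
wrist_force: [-1.3, 0.6, 0.1]
finger_gap: 0.0005
```

```bash
python3 - <<'E'
from h import *
print(robot.read_state()["ee_pos"],robot.read_state()["orientation"],robot.read_state()["joint_positions"])
for n in ("scene","side"):
    im=robot.grab_frame(n); cv2.imwrite(f"pics/{n}1.png",im)
im=robot.grab_frame("wrist"); cv2.imwrite("pics/wrist1.png",im)
E
```

```text
[ 0.52354869 -0.15810102  0.23496968] [-89.65578848   0.84570696  94.20494877] [  4.34923442   8.18502794 -15.21657867   0.91814532 -66.94742193
  -0.50892919]
```

View pics/wrist1.png

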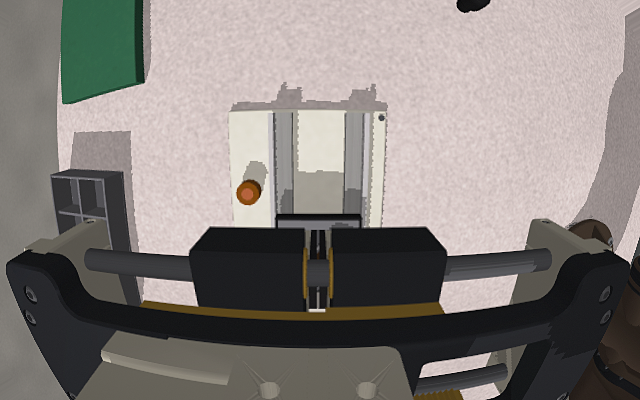

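View pics/side1.png

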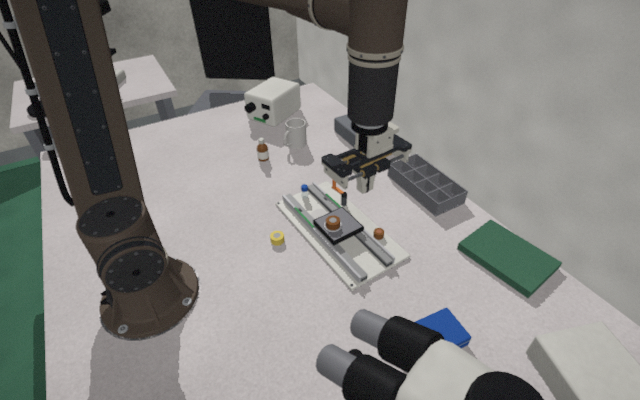

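```bash
cat >> h.py <<'E'
def wray(uv,c=None):
    c=c or robot.camera_info("wrist"); f=200/np.tan(np.radians(c["fovy"])/2)
    d=np.array([uv[0]-c["cx"],uv[1]-c["cy"]]); r=np.hypot(*d); th=r/f
    v=np.array([*(d/max(r,1e-9)*np.sin(th)),np.cos(th)])
    E=np.array(c["extrinsics"]);R=E[:3,:3];t=E[:3,3]
    return -R.T@t, R.T@v
def won(uv,z):
    o,d=wray(uv); return o+d*(z-o[2])/d[2]
O=np.array([.5145,-.0375]);Y=np.radians(94.4)
def dock(p): 
    c,s=np.cos(Y),np.sin(Y); return np.round(np.array([[c,s],[-s,c]])@(np.asarray(p)[:2]-O),4)
E
python3 - <<'E'
from h import *
print("tcp",dock(robot.read_state()["ee_pos"]), robot.camera_info("wrist"))
for uv in [(277,215),(319,215),(361,215)]: print(dock(won(uv,.05)))
print("base corners",dock(won((229,112),.01)),dock(won((387,106),.01)))
print("spare",dock(won((248,191),.025)))
E
python3 - <<'E'
import cv2
a=cv2.imread("pics/wrist1.png")[90:330,210:450]; cv2.imwrite("pics/c3.png",cv2.resize(a,None,fx=2.5,fy=2.5,interpolation=2))
E
```

```text
tcp [-0.1183  0.0007] {'fovy': 65.70646984690485, 'cx': 317.58411754961463, 'cy': 196.3248057791816, 'extrinsics': array([[-0.99709705, -0.07604202,  0.00388325,  0.50852777],
       [-0.07250141,  0.96377799,  0.2566623 ,  0.15485528],
       [-0.02325971,  0.25563569, -0.96649334,  0.45161365],
       [ 0.        ,  0.        ,  0.        ,  1.        ]])}
[-0.0748 -0.0463]
[-0.0749  0.0031]
[-0.0746  0.0527]
base corners [-0.1969 -0.1098] [-0.2033  0.0883]
spare [-0.0979 -0.0854]
```

View pics/c3.png

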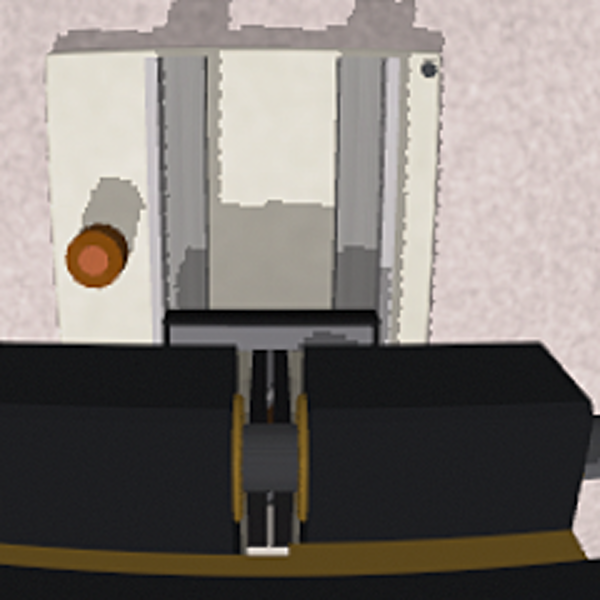

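Emit:
drive_tool(increments=[{"x":-0.001,"y":0.04,"z":0,"twist":0},{"x":0,"y":0.04,"z":0,"twist":0},{"x":0,"y":0.04,"z":0,"twist":0},{"x":0,"y":0.03,"z":0,"twist":0},{"x":0,"y":0.01,"z":0,"twist":0},{"x":0,"y":0,"z":0,"twist":0},{"x":0,"y":0,"z":0,"twist":0}])

```text
time: 3.65
ee_pos: [0.5245, -0.1521, 0.076]
orientation: [-90.2, 0.9, 94.9]
wrist_force: [-0.2, -0.1, -0.2]
finger_gap: 0.0004
```

```bash
python3 - <<'E'
from h import *
print(robot.read_state()["ee_pos"],dock(robot.read_state()["ee_pos"]))
im=robot.grab_frame("side"); cv2.imwrite("pics/c4.png",cv2.resize(im[120:300,250:450],None,fx=3.3,fy=3.3,interpolation=2))
E
```

```text
[ 0.52453522 -0.15213255  0.07599744] [-0.1151 -0.0012]
```

View pics/c4.png

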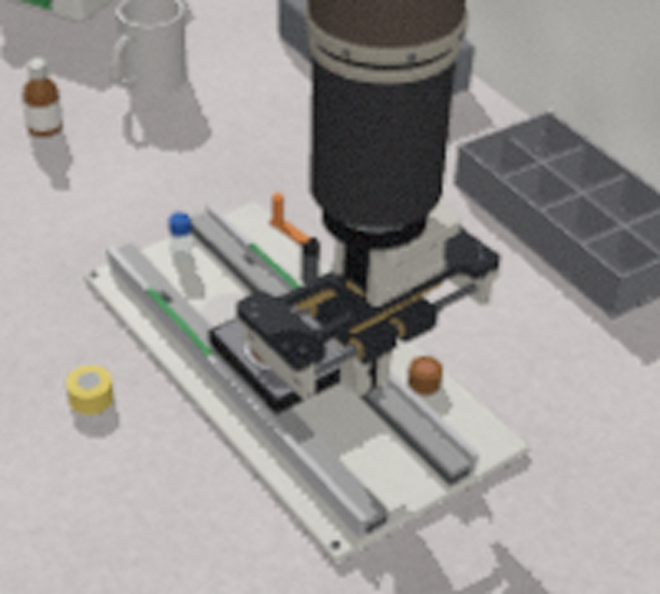

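The gripper is behind the carrier's rear face and clear of the spare. I'll go down to pushing height next.

Emit:
drive_tool(increments=[{"x":0,"y":0.02,"z":0,"twist":0.005},{"x":0,"y":0.015,"z":0,"twist":0},{"x":0,"y":0.005,"z":0,"twist":0},{"x":0,"y":0,"z":0,"twist":0}])

```text
time: 4.1
ee_pos: [0.5307, -0.152, 0.0427]
orientation: [-91.0, 0.9, 94.7]
wrist_force: [-0.4, -0.7, 0.6]
finger_gap: 0.0009
```

Emit:
drive_tool(increments=[{"x":0.005,"y":0.005,"z":0.006,"twist":0.003},{"x":0.005,"y":0.002,"z":0.002,"twist":0},{"x":0.004,"y":0,"z":0,"twist":0},{"x":0.003,"y":0,"z":0,"twist":0},{"x":0.003,"y":0,"z":0,"twist":0}])

```text
time: 4.6
ee_pos: [0.5223, -0.1313, 0.038]
orientation: [-91.3, 0.9, 94.5]
wrist_force: [-0.3, -0.4, -0.6]
finger_gap: 0.0003
```

Emit:
drive_tool(increments=[{"x":0.003,"y":0,"z":0,"twist":0},{"x":0.003,"y":0,"z":0,"twist":0},{"x":0.003,"y":0,"z":0,"twist":0},{"x":0.003,"y":0,"z":0,"twist":0},{"x":0.003,"y":0,"z":0,"twist":0},{"x":0.003,"y":0,"z":0,"twist":0}])

```text
time: 5.2
ee_pos: [0.5213, -0.1124, 0.0382]
orientation: [-91.4, 1.0, 94.6]
wrist_force: [0.8, -3.3, 0.3]
finger_gap: 0.0005
```

Contact shows as 3.3 N. I'll keep pushing.

Emit:
drive_tool(increments=[{"x":0.004,"y":0,"z":0,"twist":0},{"x":0.004,"y":0,"z":0,"twist":0},{"x":0.004,"y":0,"z":0,"twist":0},{"x":0.004,"y":0,"z":0,"twist":0},{"x":0.004,"y":0,"z":0,"twist":0},{"x":0.004,"y":0,"z":0,"twist":0},{"x":0.004,"y":0,"z":0,"twist":0},{"x":0.004,"y":0,"z":0,"twist":0},{"x":0.004,"y":0,"z":0,"twist":0},{"x":0.004,"y":0,"z":0,"twist":0}])

```text
time: 6.2
ee_pos: [0.5182, -0.0697, 0.0382]
orientation: [-91.4, 1.0, 94.6]
wrist_force: [0.8, -5.0, 2.9]
finger_gap: 0.0002
```

Emit:
drive_tool(increments=[{"x":0.004,"y":0,"z":0,"twist":0},{"x":0.004,"y":0,"z":0,"twist":0},{"x":0.004,"y":0,"z":0,"twist":0},{"x":0.004,"y":0,"z":0,"twist":0},{"x":0.004,"y":0,"z":0,"twist":0},{"x":0.004,"y":0,"z":0,"twist":0}])

```text
time: 6.8
ee_pos: [0.5163, -0.0438, 0.038]
orientation: [-91.4, 1.0, 94.6]
wrist_force: [0.5, -4.9, 4.0]
finger_gap: 0.0003
```

```bash
python3 - <<'E'
from h import *
print(dock(robot.read_state()["ee_pos"]))
im=robot.grab_frame("side"); cv2.imwrite("pics/c5.png",cv2.resize(im[120:300,250:450],None,fx=3.3,fy=3.3,interpolation=2))
E
```

```text
[-0.0064 -0.0013]
```

View pics/c5.png

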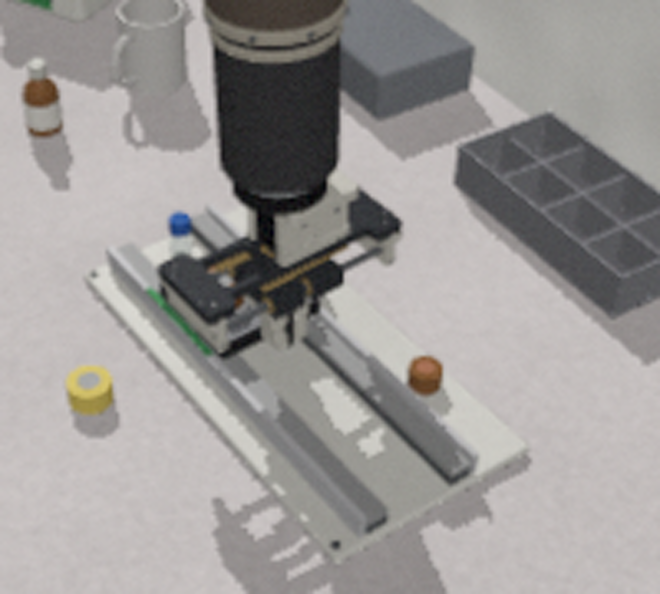

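Emit:
drive_tool(increments=[{"x":0.003,"y":0,"z":0,"twist":0},{"x":0.003,"y":0,"z":0,"twist":0},{"x":0.003,"y":0,"z":0,"twist":0},{"x":0.003,"y":0,"z":0,"twist":0}])

```text
time: 7.25
ee_pos: [0.5149, -0.0302, 0.0373]
orientation: [-91.4, 1.0, 94.6]
wrist_force: [-0.5, -4.6, 1.8]
finger_gap: 0.0007
```

Emit:
drive_tool(increments=[{"x":0.003,"y":0,"z":0,"twist":0},{"x":0.003,"y":0,"z":0,"twist":0}])

```text
time: 7.45
ee_pos: [0.5139, -0.0264, 0.0374]
orientation: [-91.3, 1.2, 94.7]
wrist_force: [11.0, -40.0, 0.9]
finger_gap: 0.0003
```

Force jumped to about 41 N, so the carrier has hit the notch walls. That is at the limit, so I'm backing off right away.

Emit:
drive_tool(increments=[{"x":-0.006,"y":0,"z":0,"twist":0},{"x":-0.01,"y":0,"z":0,"twist":0},{"x":-0.015,"y":0,"z":0,"twist":0},{"x":-0.01,"y":-0.01,"z":0,"twist":0},{"x":0,"y":-0.02,"z":0,"twist":0}])

```text
time: 7.95
ee_pos: [0.5141, -0.0681, 0.0662]
orientation: [-90.9, 1.2, 94.6]
wrist_force: [0.2, 0.2, 1.0]
finger_gap: 0.0002
```

Emit:
drive_tool(increments=[{"x":-0.02,"y":-0.04,"z":0,"twist":0},{"x":-0.03,"y":-0.03,"z":0,"twist":0},{"x":-0.03,"y":0,"z":0,"twist":0},{"x":0,"y":0,"z":0,"twist":0}])

```text
time: 8.35
ee_pos: [0.5212, -0.1489, 0.1461]
orientation: [-91.2, 1.1, 94.7]
wrist_force: [-0.6, -0.2, -1.2]
finger_gap: 0.0006
```

```bash
python3 - <<'E'
from h import *
print(robot.read_state()["time"],dock(robot.read_state()["ee_pos"]))
im=robot.grab_frame("side"); cv2.imwrite("pics/c6.png",cv2.resize(im[165:295,260:420],None,fx=4.5,fy=4.5,interpolation=2))
im=robot.grab_frame("scene"); cv2.imwrite("pics/c7.png",cv2.resize(im[165:265,205:375],None,fx=4.7,fy=4.7,interpolation=2))
E
```

```text
8.35 [-0.1116  0.0018]
```

View pics/c6.png

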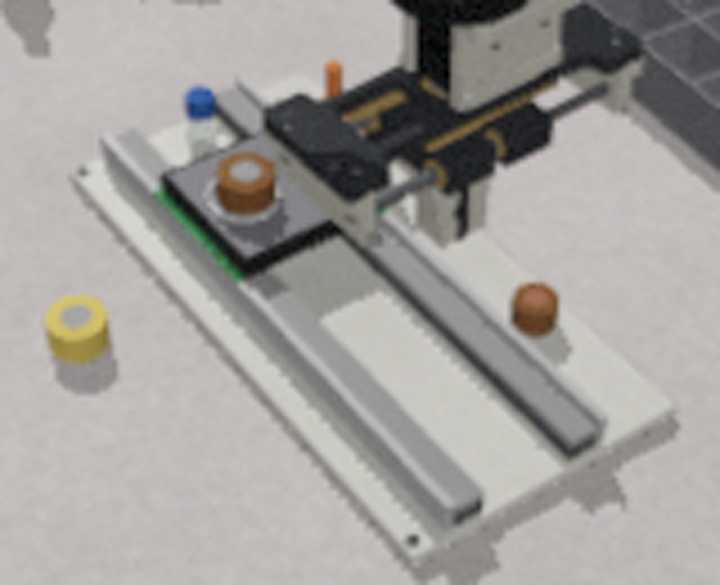

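View pics/c7.png

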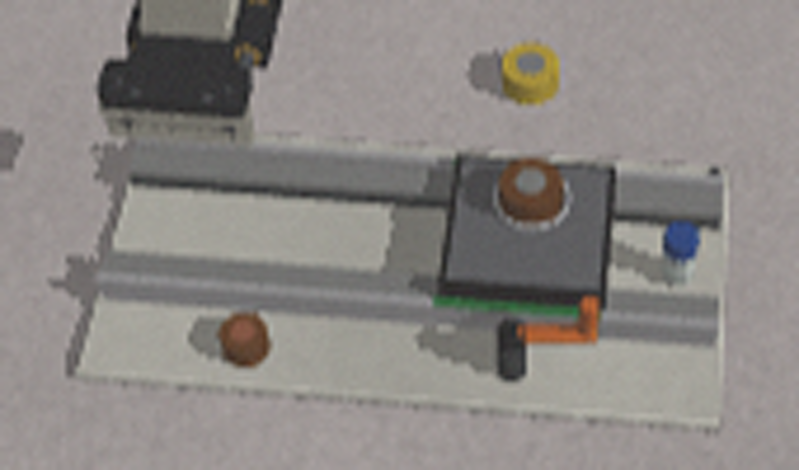

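```bash
python3 - <<'E'
from h import *
cs=lambda p:(p[0]/4.7+205-.4,p[1]/4.7+165-.4)
for z in(.044,.05): print(z,[dock(onz("scene",cs(p),z)).tolist() for p in [(460,155),(614,169),(605,295),(443,286)]])
print("pin top",dock(onz("scene",cs((591,300)),.082)),"post",dock(onz("scene",cs((512,325)),.06)))
E
```

```text
0.044 [[0.0257, 0.0529], [0.1262, 0.0502], [0.1265, -0.0487], [0.0263, -0.0508]]
0.05 [[0.0263, 0.0482], [0.1262, 0.0455], [0.1265, -0.0528], [0.027, -0.0549]]
pin top [ 0.1188 -0.0791] post [ 0.0724 -0.0863]
```

The carrier now sits flush between the green strips at about dock x 0.07. Its corners fit the seated height (z 0.044) with y centred. Next I turn the tool 45°, so one flat finger face can push the pin straight along the chord from (+x) to (+y).

Emit:
drive_tool(increments=[{"x":0,"y":-0.005,"z":0,"twist":-0.131},{"x":0,"y":0,"z":0,"twist":-0.131},{"x":0,"y":0,"z":0,"twist":-0.131},{"x":0,"y":0,"z":0,"twist":-0.131},{"x":0,"y":0,"z":0,"twist":-0.131},{"x":0,"y":0,"z":0,"twist":-0.13},{"x":0,"y":0,"z":0,"twist":0}])

```text
time: 9.15
ee_pos: [0.5182, -0.1416, 0.1486]
orientation: [-89.9, 1.3, 141.7]
wrist_force: [0.3, 0.1, -0.2]
finger_gap: 0.0005
```

```bash
cat >> h.py <<'E'
def togo(dx,dy,z):
    from scipy.spatial.transform import Rotation as Ro
    st=robot.read_state(); c,s=np.cos(Y),np.sin(Y)
    w=np.array([O[0]+c*dx-s*dy,O[1]+s*dx+c*dy,z])-st["ee_pos"]
    return np.round(Ro.from_euler("xyz",st["orientation"],degrees=True).as_matrix().T@w,4)
E
python3 - <<'E'
from h import *
s=robot.read_state();print(s["ee_pos"],s["orientation"],dock(s["ee_pos"]),togo(.1386,-.0972,.15))
E
```

```text
[ 0.51823853 -0.14164513  0.14856905] [-89.90795765   1.31903329 141.69597842] [-0.1041  0.0043] [ 0.09   -0.0039 -0.2472]
```

I got the sign wrong: tool x has to point to dock −45° so the face lies along the chord. I'm turning back 92°.

Emit:
drive_tool(increments=[{"x":0,"y":0,"z":0,"twist":0.138},{"x":0,"y":0,"z":0,"twist":0.138},{"x":0,"y":0,"z":0,"twist":0.138},{"x":0,"y":0,"z":0,"twist":0.138},{"x":0,"y":0,"z":0,"twist":0.138},{"x":0,"y":0,"z":0,"twist":0.138},{"x":0,"y":0,"z":0,"twist":0.138},{"x":0,"y":0,"z":0,"twist":0.138},{"x":0,"y":0,"z":0,"twist":0.138},{"x":0,"y":0,"z":0,"twist":0.138},{"x":0,"y":0,"z":0,"twist":0.138},{"x":0,"y":0,"z":0,"twist":0.05}])

```text
time: 10.35
ee_pos: [0.5149, -0.1338, 0.1451]
orientation: [-90.9, 0.2, 45.5]
wrist_force: [0.1, 0.6, -0.4]
finger_gap: 0.0004
```

```bash
python3 - <<'E'
from h import *
s=robot.read_state();print(s["ee_pos"],s["orientation"],dock(s["ee_pos"]),togo(.1386,-.0972,.15))
E
```

```text
[ 0.51490397 -0.13382318  0.14514709] [-90.85876039   0.19771163  45.51637822] [-0.0961  0.007 ] [ 0.2328 -0.0073  0.1082]
```

Emit:
drive_tool(increments=[{"x":0.038,"y":-0.003,"z":0.018,"twist":-0.012},{"x":0.038,"y":-0.002,"z":0.018,"twist":-0.012},{"x":0.038,"y":-0.002,"z":0.018,"twist":-0.012},{"x":0.038,"y":0,"z":0.018,"twist":-0.012},{"x":0.038,"y":0,"z":0.017,"twist":-0.01},{"x":0.03,"y":0,"z":0.015,"twist":0},{"x":0,"y":0,"z":0,"twist":0}])

```text
time: 11.05
ee_pos: [0.5908, 0.1093, 0.1482]
orientation: [-90.7, 0.4, 47.0]
wrist_force: [0.5, -0.3, -0.8]
finger_gap: 0.0005
```

```bash
python3 - <<'E'
from h import *
s=robot.read_state();print(s["ee_pos"],s["orientation"],dock(s["ee_pos"]),togo(.1386,-.0972,.066))
im=robot.grab_frame("scene"); cv2.imwrite("pics/c8.png",cv2.resize(im[165:265,205:375],None,fx=4.7,fy=4.7,interpolation=2))
im=robot.grab_frame("side"); cv2.imwrite("pics/c9.png",cv2.resize(im[120:300,250:450],None,fx=3.3,fy=3.3,interpolation=2))
E
```

```text
[0.5908077  0.10925816 0.14819088] [-90.68343025   0.35027639  47.01334521] [ 0.1405 -0.0873] [ 0.0065  0.0822 -0.0071]
```

View pics/c8.png

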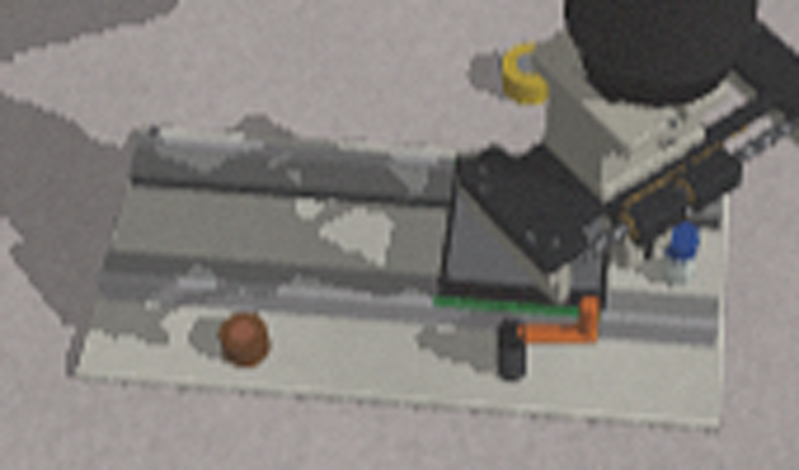

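View pics/c9.png

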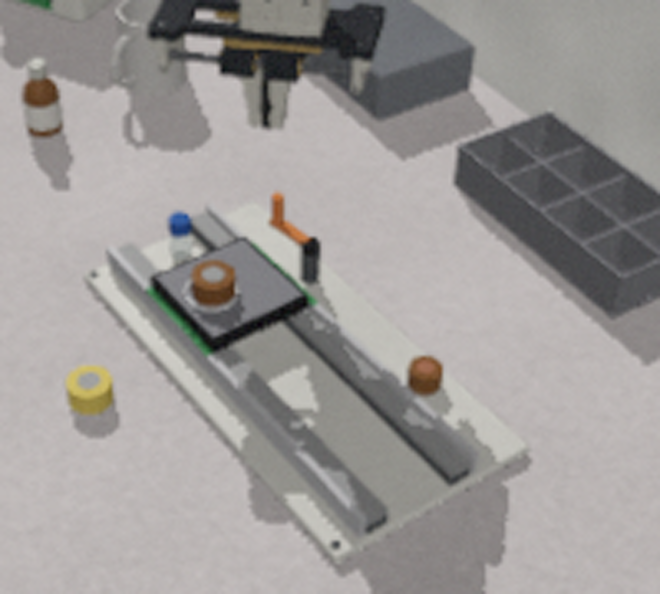

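The carrier is seated, the specimen is still in its ring at (213,282) in the crop, and the fingers hang outside the pin. Now down.

Emit:
drive_tool(increments=[{"x":0.008,"y":0,"z":-0.007,"twist":-0.02},{"x":0.002,"y":0.025,"z":-0.001,"twist":-0.015},{"x":0,"y":0.025,"z":0,"twist":0},{"x":0,"y":0.02,"z":0,"twist":0},{"x":0,"y":0.008,"z":0,"twist":0},{"x":0,"y":0,"z":0,"twist":0}])

```text
time: 11.75
ee_pos: [0.6048, 0.1029, 0.0693]
orientation: [-90.7, 0.3, 48.6]
wrist_force: [0.3, 0.2, 0.7]
finger_gap: 0.0002
```

```bash
python3 - <<'E'
from h import *
s=robot.read_state();print(s["ee_pos"],s["orientation"],dock(s["ee_pos"]),togo(.1386,-.0972,.066),togo(.0877,-.046,.066))
im=robot.grab_frame("side"); cv2.imwrite("pics/c10.png",cv2.resize(im[120:300,250:450],None,fx=3.3,fy=3.3,interpolation=2))
E
```

```text
[0.60476444 0.10294533 0.06932293] [-90.70358428   0.33221649  48.59657872] [ 0.1331 -0.1008] [0.0013 0.0032 0.0065] [-0.0709  0.0037  0.0057]
```

View pics/c10.png

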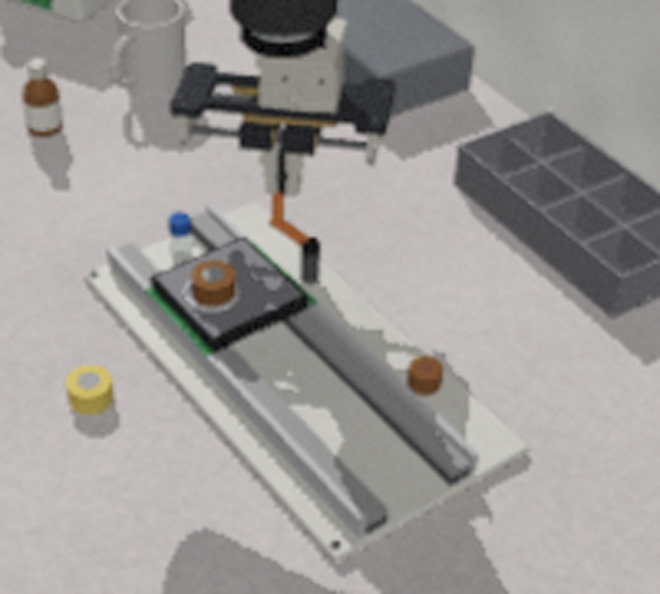

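Emit:
drive_tool(increments=[{"x":0,"y":0.003,"z":0.005,"twist":0},{"x":-0.003,"y":0.002,"z":0.002,"twist":0},{"x":-0.005,"y":0,"z":0,"twist":0},{"x":-0.005,"y":0,"z":0,"twist":0},{"x":-0.005,"y":0,"z":0,"twist":0},{"x":-0.005,"y":0,"z":0,"twist":0}])

```text
time: 12.4
ee_pos: [0.5864, 0.0918, 0.069]
orientation: [-90.9, -0.2, 48.6]
wrist_force: [-0.1, 4.3, 0.2]
finger_gap: 0.0003
```

Emit:
drive_tool(increments=[{"x":-0.005,"y":0,"z":0,"twist":0},{"x":-0.005,"y":0,"z":0,"twist":0},{"x":-0.005,"y":0,"z":0,"twist":0},{"x":-0.005,"y":0,"z":0,"twist":0}])

```text
time: 12.8
ee_pos: [0.5701, 0.0784, 0.0689]
orientation: [-90.7, -0.4, 48.6]
wrist_force: [-0.3, 1.7, 0.2]
finger_gap: 0.0004
```

```bash
python3 - <<'E'
from h import *
s=robot.read_state();print(s["ee_pos"],s["wrist_force"],s["orientation"],dock(s["ee_pos"]),togo(.0877,-.046,.066))
im=robot.grab_frame("side"); cv2.imwrite("pics/c11.png",cv2.resize(im[120:300,250:450],None,fx=3.3,fy=3.3,interpolation=2))
E
```

```text
[0.57014226 0.07839075 0.06893944] [-0.27325108  1.69212555  0.2245045 ] [-90.69069995  -0.36893531  48.57086879] [ 0.1113 -0.0644] [-0.0296  0.0028 -0.0041]
```

View pics/c11.png

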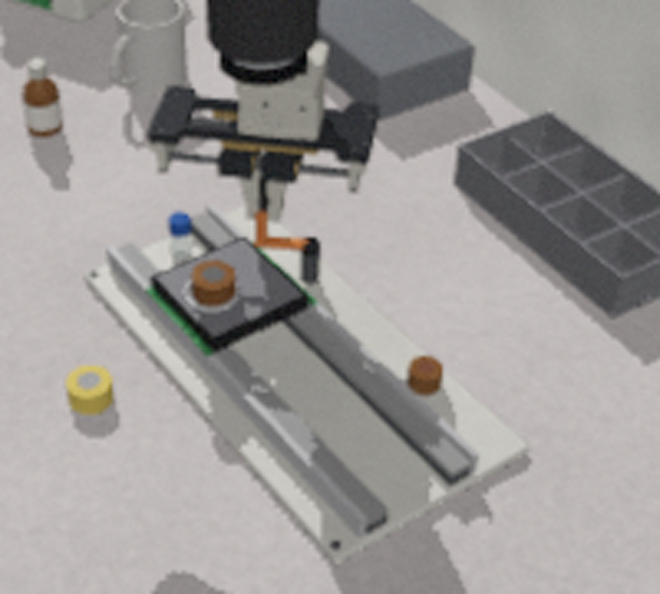

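The keeper is turning with the pin, now at about 0.75 rad, and the arm passes above the carrier. I'll carry on.

Emit:
drive_tool(increments=[{"x":-0.005,"y":0,"z":0,"twist":0},{"x":-0.005,"y":0,"z":0,"twist":0},{"x":-0.005,"y":0,"z":0,"twist":0},{"x":-0.004,"y":0,"z":0,"twist":0}])

```text
time: 13.25
ee_pos: [0.559, 0.0621, 0.0698]
orientation: [-90.9, -0.5, 48.6]
wrist_force: [4.9, 0.2, -2.1]
finger_gap: 0.0003
```

Emit:
drive_tool(increments=[{"x":-0.003,"y":0,"z":0,"twist":0},{"x":-0.003,"y":0,"z":0,"twist":0}])

```text
time: 13.45
ee_pos: [0.5562, 0.057, 0.0704]
orientation: [-91.0, -0.7, 48.6]
wrist_force: [3.3, 1.3, -0.7]
finger_gap: 0.0002
```

```bash
python3 - <<'E'
from h import *
s=robot.read_state();print(s["ee_pos"],s["wrist_force"],s["orientation"],dock(s["ee_pos"]),togo(.0877,-.046,.066))
im=robot.grab_frame("side"); cv2.imwrite("pics/c12.png",cv2.resize(im[120:300,250:450],None,fx=3.3,fy=3.3,interpolation=2))
E
```

```text
[0.55616333 0.05697973 0.07037916] [ 3.25189235  1.28873062 -0.65317579] [-91.01197264  -0.66786028  48.63119517] [ 0.091  -0.0488] [-0.0044  0.0043 -0.0003]
```

View pics/c12.png

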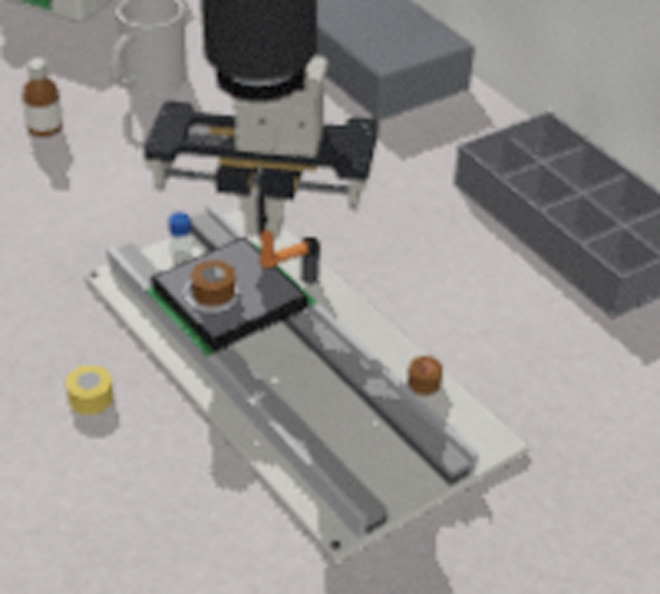

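Emit:
drive_tool(increments=[{"x":-0.003,"y":0,"z":0,"twist":0},{"x":-0.002,"y":0,"z":0,"twist":0},{"x":0,"y":0,"z":0,"twist":0}])

```text
time: 13.8
ee_pos: [0.5536, 0.0535, 0.0708]
orientation: [-91.1, -0.8, 48.6]
wrist_force: [2.7, 2.1, -1.2]
finger_gap: 0.0006
```

Emit:
drive_tool(increments=[{"x":0.008,"y":0,"z":0,"twist":0},{"x":0.015,"y":0,"z":0,"twist":0},{"x":0.02,"y":-0.01,"z":0,"twist":0},{"x":0.02,"y":-0.03,"z":0,"twist":0},{"x":0.02,"y":-0.04,"z":0,"twist":0},{"x":0.04,"y":-0.02,"z":0,"twist":0},{"x":0.04,"y":0,"z":0,"twist":0},{"x":0.04,"y":0,"z":0,"twist":0},{"x":0,"y":0,"z":0,"twist":0}])

```text
time: 14.7
ee_pos: [0.6863, 0.2132, 0.1717]
orientation: [-90.6, 0.2, 48.5]
wrist_force: [-0.7, -0.3, -0.7]
finger_gap: -0.0
```

```bash
python3 - <<'E'
from h import *
s=robot.read_state();print(s["time"],s["ee_pos"],s["wrist_force"])
im=robot.grab_frame("side"); cv2.imwrite("pics/c13.png",cv2.resize(im[165:295,260:420],None,fx=4.5,fy=4.5,interpolation=2))
im=robot.grab_frame("scene"); cv2.imwrite("pics/scene9.png",im);cv2.imwrite("pics/c14.png",cv2.resize(im[165:265,205:375],None,fx=4.7,fy=4.7,interpolation=2))
E
```

```text
14.7 [0.68633046 0.2132096  0.17166396] [-0.73558359 -0.26736015 -0.74395704]
```

View pics/c13.png

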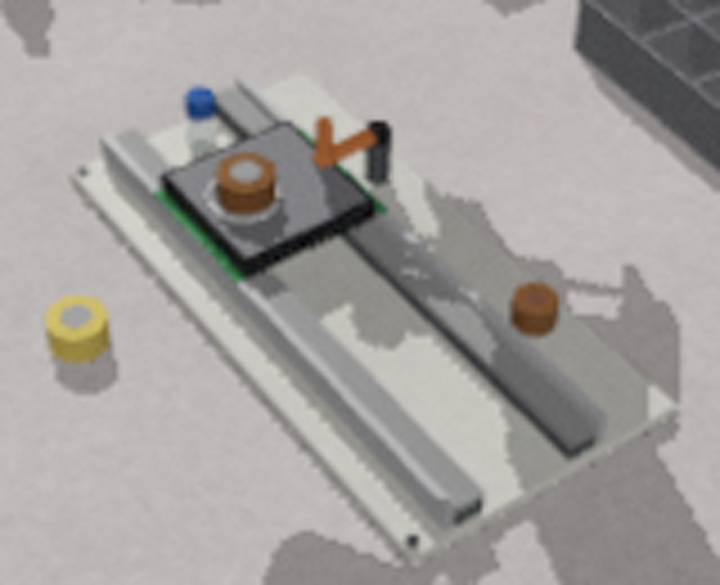

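View pics/c14.png

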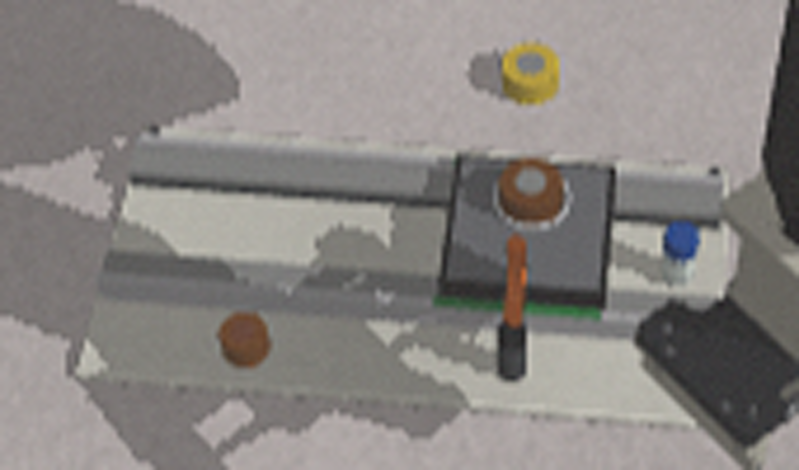

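View pics/scene9.png

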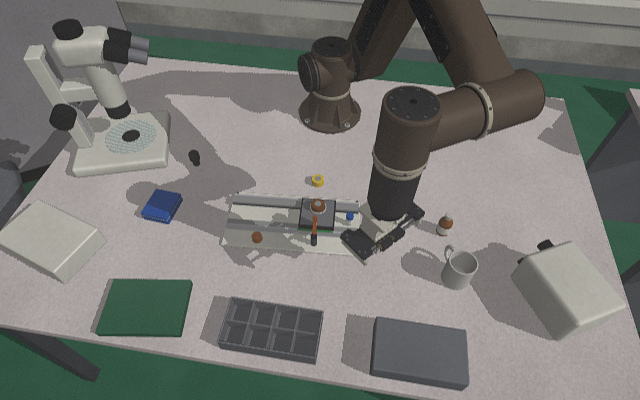

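```bash
python3 - <<'E'
from h import *
cs=lambda p:(p[0]/4.7+205-.4,p[1]/4.7+165-.4); cd=lambda p:(p[0]/4.5+260-.4,p[1]/4.5+165-.4)
a=dock(onz("scene",cs((517,239)),.082)); b=dock(onz("scene",cs((512,325)),.06)); print(a,b,np.arctan2(*(a-b)[::-1]))
a=dock(onz("side",cd((324,121)),.082)); b=dock(onz("side",cd((379,126)),.06)); print(a,b,np.arctan2(*(a-b)[::-1]))
E
```

```text
[ 0.0712 -0.0386] [ 0.0724 -0.0863] 1.5959482542905878
[ 0.0696 -0.0402] [ 0.0658 -0.0829] 1.4820371764815001
```

Both views put the keeper at about 1.5 rad, and the hand is clear, so I'm handing in.

```bash
python3 -c "
from rig import robot
print(robot.read_state()['dq'].round(2)); print(robot.finish_job())"
```

```text
[-0.89 -1.85 -2.34 -0.05  0.41  0.16]
the job is handed in; nothing more can be done
None
```

I pushed the carrier about 90 mm along the rails until it dropped into the notches. I then backed off, swung the keeper across by its pin, drew the hand clear and handed the job in at about 14.8 s.

**Last checks:**
- **Carrier:** it lies flush between the green marks. The scene view puts its centre at dock x about 0.073 m after correcting for a 2–3 mm offset seen at the keeper post. Its corners fit the seated height.
- **Keeper:** it reads 1.60 rad in the scene view and 1.48 rad in the side view, both above the required 1.3.
- **Specimen and bystanders:** the specimen is upright in its ring. The bystanders visible in the pictures look unmoved, judged by eye only.
- **Hand:** the fingers hang clear at z 0.17 m with almost no force. The arm was still moving slightly (up to 2.3°/s) when I handed in.

**Ramming limit in doubt:** the last pushing row, just as the carrier stopped against the notch walls, read about 41 N in total at the wrist (40 N along the rails). That is right at the 40 N limit. The limit applies to the force between fingers and carrier, so I cannot rule out that it was briefly passed. The steady push was 3 to 6 N.

**Smaller disagreements:** I first turned the tool the wrong way for the keeper push and corrected it in free air. The scene and side cameras differed by about 5 mm on the dock position.

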